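# Clip the amber glass sample onto the snap hook

## Robot

A 6-joint arm with a two-finger parallel gripper is mounted at the origin on the work surface. World frame = base frame: x ahead of the robot, y to its left, z up, the work surface at z = 0. Lengths are in m, angles in degrees, forces in N, time in s.
With the tool pointing down it reaches from about 0.35 to 0.875 m from the base axis. Payload 4.2 kg.
Tool frame: the origin (TCP) lies midway between the tips of the shut fingers; the grasp point (between the pads) lies 19 mm behind it; z points along the fingers, y is the line along which they close (so a half turn about z gives the same grasp; the last joint's range is limited). The gripper opens to 87 mm and grips with 3 to 60 N. Pads are 19 mm wide; open, the fingers measure 117 mm over their backs; the gripper's body (75 mm by 190 mm) begins 51 mm behind the grasp point.
Start: joints at [82.941, 22.042, 0.453, 0, -68.411, -14.817], TCP at [0.233, 0.58, 0.223] pointing down, gripper open.
Joint ranges: [-179.83, 179.83], [-69.29, 118.12], [-61.27, 80.66], [-181.25, 117.63], [-171.15, -9.14], [-177.46, 177.46]. Speed limits (degrees/s): [159.86, 159.86, 180, 180, 180, 180].

## Interface

Orientations are given as a 3x3 rotation matrix whose columns are the frame's x, y, z axes.
In Python, from station import r, cams gives the robot as it stands.
- The arm moves only by the tool play_rows, never from a script. Its argument "commands" is text: rows parted by semicolons, each of 6 numbers parted by spaces: the shift along the world's x, y, z normalised to -1 to 1, where 1 is 30 mm, then the turn, a rotation vector about the world's x, y, z normalised to -1 to 1, where 1 is 0.15 rad. A call has 1 to 20 rows; each row shifts and turns the commanded pose from where the row before left it; what a row does not reach is not made up. A row lasts 1/10 s, in which the tool goes at most 50 mm and 8.59 degrees, less where a joint would pass 70% of its speed; a pose out of reach is approached as far as the arm can. A call with a number of a shift or a turn outside -1 to 1 is refused whole. A call with a gripper value outside its range is refused whole. "grip" is the finger opening in mm, from 0 to 87, set as the call begins (left out, the last holds). The fingers move at their own pace and stop on an object; the grip force is fixed at half the most. Time passes only in rows, so rows that do not move let the fingers close. It gives the time, the measured TCP pose, the force, the opening and the grip force at its end, in the units of the state.
- r.sense(): the state, without advancing time (a new reading comes with each control period).
- cams.capture(name): name is "scene" or "top" or "wrist"; returns (picture, depth): 420x560x3 uint8, blue, green, red; 420x560 float32, m along the optical axis (not along the pixel's ray), 0 where there is no reading.
- cams.camera_info(name): a dict with "mtx" (3x3 intrinsics, pixels), "R" (3x3) and "t" (3): a world point X has camera coordinates R X + t. Camera axes: x right, y down, z forward; pixel columns grow to the right and rows downward; lengths in m; the calibration is good to about 2 mm. A picture is of the moment at which its call begins: read the wrist's pose just before it. camera_info takes no time and is no camera call; for the wrist camera it gives the pose at the moment of the call.
- r.finish_job(): hands the job in; it is judged then, once.
The state is a dict: "time_s": time; "joints": joint angles; "joint_velocities": joint speeds; "effort": joint torques, N m; "tcp_pos": TCP position; "ee_rot": TCP orientation; "wrist_force": force on the tool from outside, world axes, zero at the start; "moment": the same for the moment, N m; "gripper_width": opening from 0.0 (shut) to 1.0 (fully open); "gripper_force": force on a finger pad.
Only numpy, scipy, OpenCV 4.12 (cv2) and the standard library are available. Lean on these libraries where they do the work, as an engineer would, in place of code of your own. Each camera call takes 0.05 s, during which the arm holds its last target. There are 200 camera calls.

## Task

Take the amber glass sample by its orange tag out of the tray, press its steel eye against the red sprung gate of the snap hook until it passes inside, and slide it along onto the hook's straight nose bar. Let it hang there by its eye, clear of the closed gate, and let go. The hook stands on a springy stem that gives way when pressed: feel your way, never push on it harder than about 20 newtons, and leave the other samples and the things on the bench alone.

Things in the scene. Friction and masses are not known exactly. Their poses are not given: they have to be found in the camera images.
- amber_eye (a point): centre of the opening of the amber sample's closed steel eye, 57 mm above the flat underside of the glass (sample: 90 g, 115 mm tall, glass 36 mm across, below the eye). z up to the tag; the eye, of 5 mm round bar, lies in its x-z plane: opening 14 mm along x, 24 mm along z, so it is 19 by 29 mm between bar centre lines and 5 mm thick along y. A half turn about z changes nothing
- amber_tag (a point): centre of the orange tag, 37 mm straight above the eye's centre: a plate 10 mm along x (grip it across this), 20 mm along y, 42 mm tall, its lower edge 16 mm above the eye's centre. Keep the fingertips above that edge, clear of the hook
- nose (a point): middle of the flat tip of the snap hook's nose, 150 mm above the table. The hook lies level in the x-y plane through it, z up. The nose bar, 8 mm thick, runs straight from the tip 36 mm along -y, then the bow turns to +x and comes back as the spine at x = +36 mm. Inside of the hook is +x; outside, with free space to come from, is -x
- gate (a joint): opening of the gate, rad: 0 shut, 0.18 at its stop (free end 9 mm inwards). Pressed by the eye at nose y = +7 mm it starts to open near 2 N and meets the stop near 5 N. Held at the stop, the leading bar of an upright level eye (its x along nose x) is inside, and the eye can slide along -y over the nose; once its centre is past nose y = -12 mm the gate snaps shut behind it
- gate_hinge (a point): brass hinge of the red gate, at nose x = +7.5 mm, y = +42 mm. Shut, the gate (a 6 mm round bar) lies along nose y from here to its free end at y = -8 mm, overlapping the nose bar by 8 mm on the inside; it swings inwards (+x) only
- stem_top (a point): top of the springy steel stem (plate 26 mm wide) that carries the hook, at nose x = +18 mm, y = +82 mm, 6 mm above the hook's level. It bends along nose x, some 2 mm per newton at the hook, so the whole hook retreats when the gate is pressed and swings back when let go; stiff along y and z. Its foot is fixed to the table
- tray: open wooden tray fixed to the table, 80 mm by 250 mm (long along its y), walls 22 mm high, floor 5 mm thick, with three cells in a row along y; origin at the middle of its underside. One sample stands in each cell, in any order
- blue_tag (a point): centre of the blue-tagged sample's tag (same shape as the amber one, tag centre 94 mm above its underside); leave it where it is
- green_tag (a point): centre of the green-tagged sample's tag (same shape); leave it where it is
- cap: red plastic cap, 28 mm across, 34 mm tall, origin under its middle; leave it
- paddle: graphite paddle with a wooden handle lying on the bench, 220 mm long along x, 60 mm wide, 22 mm tall, origin at about mid-length on the table; leave it
- brush: hand brush lying on the bench; leave it
- mug: steel cup, 72 mm across, 80 mm tall, origin under its middle; leave it
Mind the look-alikes: they are no part of the job. What is shaped like the part that bears amber_eye but yellow is not meant.

How it is judged:
By the outcome, as a careful person would: the job done as asked, in the order asked, and still so for the second after the job is handed in, with the robot touching nothing.
It also fails if it takes over 67 s, if anything falls off the work surface, if the arm or the gripper's body presses on something with over 40 N, if the wrist force passes 120 N, or if a joint passes its speed limit or range.

## Working session

There is one attempt and no reset: what is moved stays moved. The work goes in short steps, Python scripts to look and compute and a tool call to move; the robot and the scene stay as the last step left them, time stands still between calls to the robot, and variables do not carry over. Pictures are saved under pics/ and viewed, at most 10 in all, crops included, and the job is handed in when it is done.

Besides the shell and the picture viewer there is one more tool, called after "Request:" as name(argument=value, ...) on one line, values as JSON. play_rows: Moves the arm, as the interface text tells. Scaled input: -1 to 1 covers 30 mm each way for a shift and 0.15 rad each way for a turn. Its arguments: {"type":"object","properties":{"commands":{"type":"string"},"grip":{"type":"number"}},"required":["commands"]}

```bash
mkdir -p pics; python3 - <<'E'
from station import r,cams
import cv2,pickle
s=r.sense();print(s)
for n in("scene","top"):
    i=cams.camera_info(n);p,d=cams.capture(n);cv2.imwrite(f"pics/{n}0.png",p);pickle.dump((p,d,i),open(f"{n}0.pkl","wb"));print(n,i)
E
```

```text
{'time_s': 0.0, 'joints': array([ 8.29409650e+01,  2.20923148e+01,  3.79429318e-01, -2.94252692e-02,
       -6.84114079e+01, -1.48145516e+01]), 'joint_velocities': array([ 0.02172767, -0.06363053, -0.00419326,  0.05959996,  0.06758059,
        0.01325937]), 'effort': array([-6.14083056e-04, -3.90659237e+01,  1.87399703e+01,  4.21984658e+00,
        1.09708574e-02, -1.89339103e-04]), 'tcp_pos': array([0.23262557, 0.57944107, 0.22143972]), 'ee_rot': array([[ 9.27937528e-01, -3.72735021e-01, -7.40508347e-04],
       [-3.72735745e-01, -9.27935170e-01, -2.09415199e-03],
       [ 9.34200481e-05,  2.21925615e-03, -9.99997533e-01]]), 'wrist_force': array([-0.28810094, -0.33045989,  0.18364217]), 'moment': array([-0.01258574, -0.0189949 ,  0.0400011 ]), 'gripper_force': 0.0, 'gripper_width': 0.9998769251996983}
scene {'mtx': array([[462.67010649,   0.        , 285.90144934],
       [  0.        , 462.67010649, 209.0766315 ],
       [  0.        ,   0.        ,   1.        ]]), 'R': array([[ 0.10011009,  0.99473096,  0.02209721],
       [ 0.53984791, -0.03564814, -0.8410074 ],
       [-0.83578837,  0.09612245, -0.54057217]]), 't': array([-0.06549414, -0.22606529,  1.78830582])}
top {'mtx': array([[517.40072285,   0.        , 283.82413819],
       [  0.        , 517.40072285, 208.87319532],
       [  0.        ,   0.        ,   1.        ]]), 'R': array([[-0.01125948, -0.99977083,  0.01820753],
       [-0.98776665,  0.00828839, -0.15571879],
       [ 0.1555322 , -0.0197381 , -0.98763361]]), 't': array([-0.02350957,  0.57613756,  1.34743492])}
```

View pics/scene0.png

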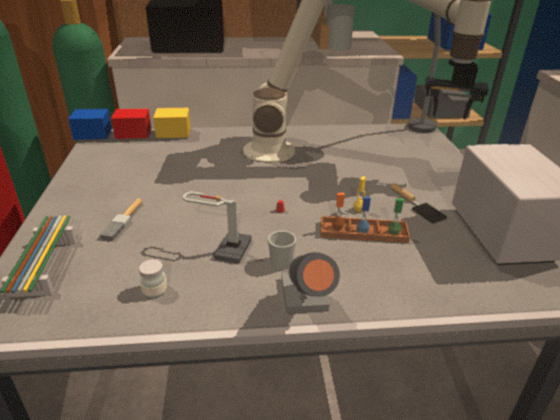

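View pics/top0.png

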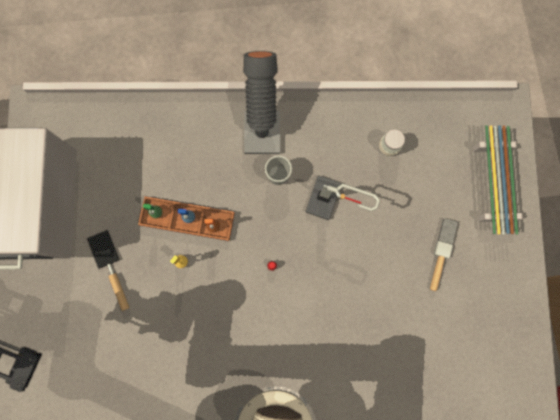

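The scene picture shows the hook at about (205,198), the tray at (365,228) with the orange tag at (340,200), and a yellow decoy at (360,190). The top picture has the hook at about (355,195) with the stem at (325,193), and the amber sample at (213,224). I'll enlarge these.

```bash
python3 - <<'E'
import cv2,pickle,numpy as np
def crop(n,x,y):
    p=pickle.load(open(n+"0.pkl","rb"))[0][y:y+75,x:x+100]
    q=cv2.resize(p,(400,300),interpolation=cv2.INTER_CUBIC)
    for k in range(0,100,10):
        cv2.putText(q,str(x+k),(k*4,8),0,.28,(255,255,255));cv2.line(q,(k*4+2,10),(k*4+2,14),(255,255,255))
    for k in range(10,75,10): cv2.putText(q,str(y+k),(0,k*4+5),0,.28,(255,255,255))
    return q
m=np.vstack([np.hstack([crop("top",300,160),crop("top",140,185)]),np.hstack([crop("scene",175,185),crop("scene",315,172)])])
cv2.imwrite("pics/c1.png",m)
E
```

```text
(no output)
```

View pics/c1.png

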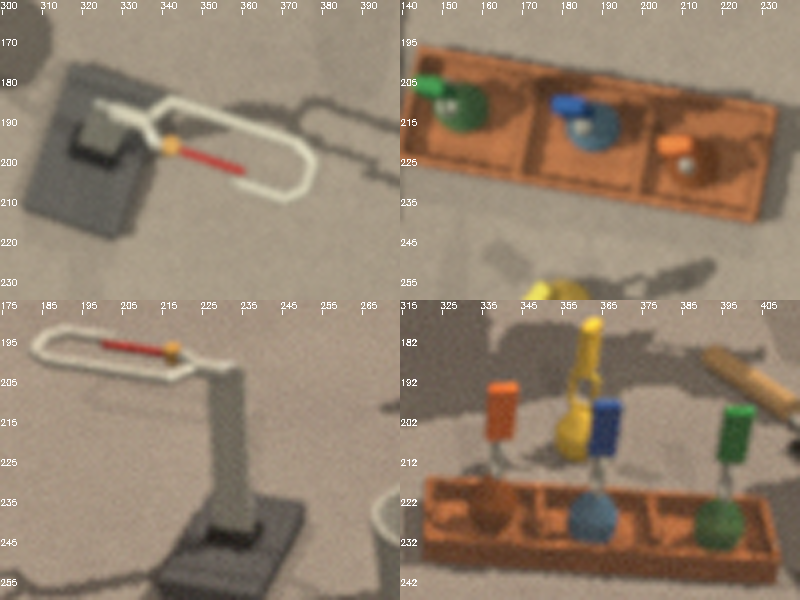

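The crops show: hinge at top (342.5,196.5) and scene (217.5,198). The gate's free end is at top (361,203), scene (200,195.5). The nose tip is at top (358.5,205.5), and the orange tag is at top (208.5,221), scene (341,200). Nose -y points right in the top image, which is world -y.

```bash
cat >h.py <<'E'
import numpy as np,cv2
def ray(i,uv):
    d=i["R"].T@np.linalg.inv(i["mtx"])@[uv[0],uv[1],1]
    return -i["R"].T@i["t"],d/np.linalg.norm(d)
def tri(obs):
    A=0;b=0
    for i,uv in obs:
        o,d=ray(i,uv);P=np.eye(3)-np.outer(d,d);A=A+P;b=b+P@o
    X=np.linalg.solve(A,b)
    e=[proj(i,X)-uv for i,uv in obs]
    return X,e
def proj(i,X):
    c=i["mtx"]@(i["R"]@X+i["t"]);return c[:2]/c[2]
def atz(i,uv,z):
    o,d=ray(i,uv);return o+d*(z-o[2])/d[2]
E
python3 - <<'E'
from h import *;import pickle
from station import r,cams
np.set_printoptions(precision=4,suppress=True)
T=pickle.load(open("top0.pkl","rb"));S=pickle.load(open("scene0.pkl","rb"))
for n,t,s in [("hinge",(342.5,196.5),(217.5,198)),("gate end",(361,203),(200,195.5)),("bow",(378.3,199),(183,197)),("orange",(208.2,221.3),(341,200)),("blue",(182,211.5),(366.3,204)),("green",(147.5,206.5),(398.5,205.5)),("yellow",(177,258),(362,190))]:
    print(n,*tri([(T[2],t),(S[2],s)]))
for uv in[(342.5,196.5),(359,206),(369,209),(342,184.5),(370,194)]:print(uv,atz(T[2],uv,.15))
print("tag ends",atz(T[2],(204.2,220.5),.12),atz(T[2],(212.5,222),.12))
i=cams.camera_info("wrist");s=r.sense();print(i,-i["R"].T@i["t"]-s["tcp_pos"])
E
```

```text
hinge [ 0.5893 -0.1745  0.1509] [array([ 0.1316, -0.0013]), array([0.1272, 0.0113])]
gate end [ 0.5726 -0.2203  0.1502] [array([ 0.0821, -0.0028]), array([0.0786, 0.0088])]
bow [ 0.5819 -0.2632  0.153 ] [array([-0.0378,  0.0022]), array([-0.0366, -0.0048])]
orange [0.5366 0.1661 0.099 ] [array([0.2161, 0.0369]), array([ 0.1992, -0.0145])]
blue [0.5625 0.233  0.0993] [array([0.4549, 0.094 ]), array([ 0.4264, -0.044 ])]
green [0.5761 0.3214 0.0994] [array([0.6117, 0.1522]), array([ 0.5774, -0.0806])]
yellow [0.4451 0.25   0.0749] [array([-0.3327, -0.0624]), array([-0.287 ,  0.0291])]
(342.5, 196.5) [ 0.5895 -0.1742  0.15  ]
(359, 206) [ 0.5651 -0.2148  0.15  ]
(369, 209) [ 0.5573 -0.2396  0.15  ]
(342, 184.5) [ 0.6201 -0.1739  0.15  ]
(370, 194) [ 0.5953 -0.2435  0.15  ]
tag ends [0.536  0.1741 0.12  ] [0.532  0.1531 0.12  ]
{'mtx': array([[332.8363,   0.    , 274.551 ],
       [  0.    , 332.8363, 207.2475],
       [  0.    ,   0.    ,   1.    ]]), 'R': array([[-0.3723, -0.9281,  0.0025],
       [-0.8858,  0.3561,  0.2976],
       [-0.2771,  0.1086, -0.9547]]), 't': array([ 0.6228, -0.0369,  0.3928])} [ 0.0754 -0.031   0.1629]
```

Request:
play_rows(commands="0.55 -0.76 0.055 0 0 -0.524;0.55 -0.76 0.055 0 0 -0.524;0.55 -0.76 0.055 0 0 -0.524;0.55 -0.76 0.055 0 0 -0.524;0.55 -0.76 0.055 0 0 -0.524;0.55 -0.76 0.055 0 0 -0.524;0.55 -0.76 0.055 0 0 -0.524;0.55 -0.76 0.055 0 0 -0.524;0.55 -0.76 0.055 0 0 -0.524;0.55 -0.76 0.055 0 0 -0.524;0.55 -0.76 0.055 0 0 -0.524;0.55 -0.76 0.055 0 0 -0.524;0.55 -0.76 0.055 0 0 -0.524;0.55 -0.76 0.055 0 0 -0.524;0.55 -0.76 0.055 0 0 -0.524;0.55 -0.76 0.055 0 0 -0.524;0.55 -0.76 0.055 0 0 -0.524;0.55 -0.76 0.055 0 0 -0.524;0 0 0 0 0 0")

```text
time_s: 2.0
tcp_pos: [0.5309, 0.1674, 0.2517]
ee_rot: [[-0.228, -0.974, -0.001], [-0.974, 0.228, -0.001], [0.001, 0.0, -1.0]]
wrist_force: [-0.2, 0.6, -0.5]
gripper_width: 0.996
gripper_force: 0.0
```

```bash
cat >look.py <<'E'
from station import r,cams
import cv2,pickle,sys
n=sys.argv[1];s=r.sense();i=cams.camera_info("wrist");p,d=cams.capture("wrist")
pickle.dump((p,d,i),open(n+".pkl","wb"));cv2.imwrite(f"pics/{n}.png",p)
print(s["time_s"],s["tcp_pos"],s["joints"],s["wrist_force"],s["ee_rot"])
E
python3 look.py w1
```

```text
2.0 [0.53090191 0.16738898 0.25174535] [ 3.41916109e+01  1.42685090e+01 -6.55018243e+00  1.77761295e-02
 -6.92371041e+01 -4.73947843e+01] [-0.22701514  0.58448299 -0.52501658] [[-2.28297284e-01 -9.73591258e-01 -6.42463920e-04]
 [-9.73591042e-01  2.28297752e-01 -7.87200827e-04]
 [ 9.13084913e-04  4.45781307e-04 -9.99999484e-01]]
```

Request:
play_rows(commands="0 -1 0 0 0 0;0 -1 0 0 0 0;0 -0.5 0 0 0 0;0 0 0 0 0 0")

```text
time_s: 2.45
tcp_pos: [0.5293, 0.0938, 0.2522]
ee_rot: [[-0.225, -0.974, -0.0], [-0.974, 0.225, -0.0], [0.0, 0.0, -1.0]]
wrist_force: [-1.3, 0.4, -0.7]
gripper_width: 0.998
gripper_force: 0.0
```

```bash
python3 look.py w2|head -1; python3 - <<'E'
import pickle,cv2,numpy as np
a=pickle.load(open("w1.pkl","rb"))[0];b=pickle.load(open("w2.pkl","rb"))[0]
cv2.imwrite("pics/w12.png",cv2.resize(np.vstack([a,b]),None,fx=.7,fy=.7,interpolation=cv2.INTER_AREA))
E
```

```text
2.45 [0.52929321 0.09376426 0.25218996] [ 2.73337886e+01  1.23287325e+01 -9.05457256e+00 -1.15911143e-02
```

View pics/w12.png

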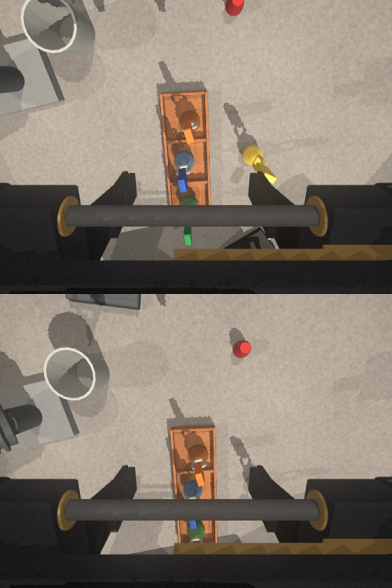

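Upper picture (w1): the tray with the orange tag near (189,136)/0.7 in full-picture pixels. In the lower one (w2) it's near (200,185)/0.7. I'll zoom in on both.

```bash
python3 - <<'E'
import pickle,cv2,numpy as np
out=[]
for n,x,y in(("w1",240,150),("w2",255,225)):
    p=pickle.load(open(n+".pkl","rb"))[0][y:y+75,x:x+50]
    q=cv2.resize(p,(400,600),interpolation=cv2.INTER_CUBIC)
    for k in range(0,50,10):cv2.putText(q,str(x+k),(k*8,10),0,.35,(255,255,255))
    for k in range(10,75,10):cv2.putText(q,str(y+k),(0,k*8+8),0,.35,(255,255,255))
    out.append(q)
cv2.imwrite("pics/c2.png",np.hstack(out))
E
```

```text
(no output)
```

View pics/c2.png

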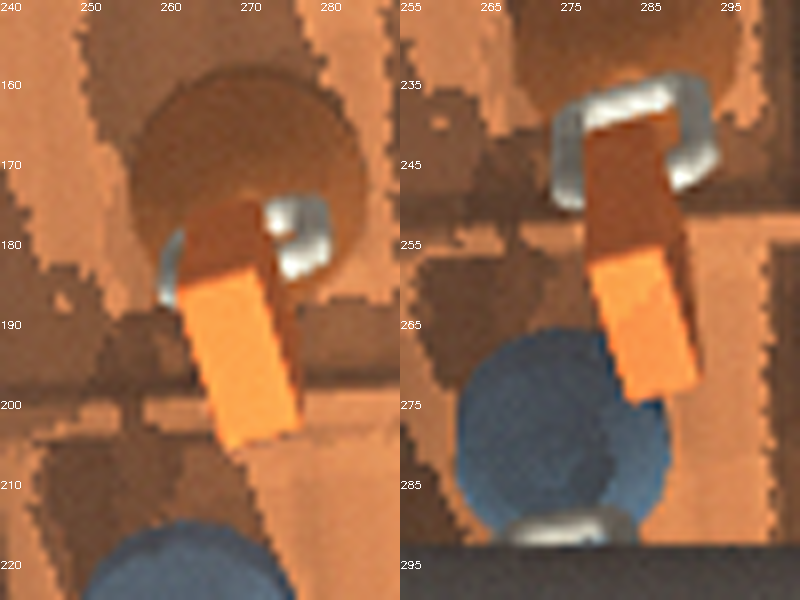

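The enlarged crops show the tag's bright top face with four clear corners: w1 crop (180,292), (257,266), (302,428), (234,452), and w2 crop (588,264), (660,246), (700,382), (632,402). The steel eye lies across it.

```bash
python3 - <<'E'
from h import *;import pickle
np.set_printoptions(precision=4,suppress=True)
A=pickle.load(open("w1.pkl","rb"))[2];B=pickle.load(open("w2.pkl","rb"))[2]
a=np.array([(180,292),(257,266),(302,428),(234,452)])/8-.5+[240,150]
b=(np.array([(588,264),(660,246),(700,382),(632,402)])-[400,0])/8-.5+[255,225]
P=[]
for u,v in zip(a,b):
    X,e=tri([(A,u),(B,v)]);P.append(X);print(X,np.abs(e).max())
P=np.array(P);print("centre",P.mean(0))
z=.12
for I,q in((A,a),(B,b)):
    Q=np.array([atz(I,u,z) for u in q]);print(Q.mean(0));y=Q[0]+Q[1]-Q[2]-Q[3];x=Q[0]+Q[3]-Q[1]-Q[2]
    print("len",np.linalg.norm(y)/2,np.linalg.norm(x)/2,"yaw y",np.degrees(np.arctan2(y[1],y[0])),"yaw x",np.degrees(np.arctan2(x[1],x[0])))
E
```

```text
[0.5387 0.154  0.1186] 0.11354825232893972
[0.5294 0.1525 0.1209] 0.19333136178693167
[0.5288 0.1731 0.1181] 0.07310703884292025
[0.5375 0.1744 0.1172] 0.3221911945319107
centre [0.5336 0.1635 0.1187]
[0.5333 0.1631 0.12  ]
len 0.019881473009925064 0.008822225173934784 yaw y -86.83642957477116 yaw x 6.431290264937065
[0.5337 0.1628 0.12  ]
len 0.019359696811306254 0.008943521457159527 yaw y -86.99013329935859 yaw x 3.8115350535378396
```

Request:
play_rows(commands="0.047 0.77 -0.75 0 0 0.624;0.047 0.77 -0.75 0 0 0.624;0.047 0.77 -0.75 0 0 0.624;0 0 0 0 0 0;0 0 0 0 0 0;0 0 0 0 0 0", grip=60)

```text
time_s: 3.1
tcp_pos: [0.5345, 0.1643, 0.1857]
ee_rot: [[0.055, -0.998, 0.002], [-0.998, -0.055, 0.001], [-0.001, -0.002, -1.0]]
wrist_force: [-0.3, 0.1, -0.9]
gripper_width: 0.697
gripper_force: 0.0
```

Request:
play_rows(commands="-0.03 -0.04 -0.84 0 0 0;0 0 -0.84 0 0 0;0 0 -0.84 0 0 0;0 0 -0.84 0 0 0;0 0 0 0 0 0;0 0 0 0 0 0")

```text
time_s: 3.7
tcp_pos: [0.534, 0.1626, 0.0852]
ee_rot: [[0.055, -0.999, 0.002], [-0.999, -0.055, 0.0], [-0.0, -0.002, -1.0]]
wrist_force: [0.3, 0.3, 1.0]
gripper_width: 0.69
gripper_force: 0.0
```

Request:
play_rows(commands="0 0 0 0 0 0;0 0 0 0 0 0;0 0 0 0 0 0;0 0 0 0 0 0;0 0 0 0 0 0;0 0 0 0 0 0;0 0 0 0 0 0;0 0 0 0 0 0", grip=0)

```text
time_s: 4.5
tcp_pos: [0.5331, 0.1627, 0.0839]
ee_rot: [[0.055, -0.998, -0.0], [-0.998, -0.055, -0.0], [0.0, 0.0, -1.0]]
wrist_force: [0.9, -0.7, -0.3]
gripper_width: 0.115
gripper_force: 30.0
```

Request:
play_rows(commands="0 0 0.5 0 0 0;0 0 0.98 0 0 0;0 0 0.98 0 0 0;0 0 0.98 0 0 0;0 0 0.98 0 0 0;0 0 0.98 0 0 0;0 0 0.48 0 0 0;0.14 -0.877 0 0 0 -0.267;0.14 -0.877 0 0 0 -0.267;0.14 -0.877 0 0 0 -0.267;0.14 -0.877 0 0 0 -0.267;0.14 -0.877 0 0 0 -0.267;0.14 -0.877 0 0 0 -0.267;0.14 -0.877 0 0 0 -0.267;0.14 -0.877 0 0 0 -0.267;0.14 -0.877 0 0 0 -0.267;0.14 -0.877 0 0 0 -0.267;0 0 0 0 0 0;0 0 0 0 0 0;0 0 0 0 0 0")

```text
time_s: 6.5
tcp_pos: [0.575, -0.0998, 0.2601]
ee_rot: [[-0.338, -0.941, -0.001], [-0.941, 0.338, 0.0], [-0.0, 0.001, -1.0]]
wrist_force: [0.2, 0.5, -1.5]
gripper_width: 0.111
gripper_force: 30.0
```

```bash
python3 look.py w3
```

```text
6.5 [ 0.57495488 -0.09983347  0.26012752] [ 6.03358773e+00  1.66530196e+01 -2.03814543e+00 -1.68165692e-02
 -7.13367133e+01 -2.57803895e+01] [ 0.18463394  0.48084792 -1.53511435] [[-3.37952653e-01 -9.41162973e-01 -5.13089387e-04]
 [-9.41163112e-01  3.37952580e-01  2.25387694e-04]
 [-3.87266701e-05  5.59071174e-04 -9.99999843e-01]]
```

Request:
play_rows(commands="0 -1 0 0 0 0;0 -1 0 0 0 0;0 0 0 0 0 0;0 0 0 0 0 0;0 0 0 0 0 0")

```text
time_s: 7.05
tcp_pos: [0.5752, -0.1594, 0.2604]
ee_rot: [[-0.337, -0.941, 0.0], [-0.941, 0.337, 0.0], [-0.0, 0.0, -1.0]]
wrist_force: [1.2, -0.8, 0.0]
gripper_width: 0.112
gripper_force: 30.0
```

```bash
python3 look.py w4; python3 - <<'E'
import pickle,cv2,numpy as np
a=pickle.load(open("w3.pkl","rb"))[0];b=pickle.load(open("w4.pkl","rb"))[0]
cv2.imwrite("pics/w34.png",cv2.resize(np.hstack([a,b]),(800,300),interpolation=cv2.INTER_AREA))
E
```

```text
7.05 [ 0.57519466 -0.15939475  0.26039532] [ 3.31133979e-02  1.79595607e+01 -1.45624486e-01 -1.43277670e-02
 -7.18920620e+01 -1.97528045e+01] [ 1.23207467 -0.77302737  0.00660214] [[-3.37491951e-01 -9.41328413e-01  4.79169891e-05]
 [-9.41328384e-01  3.37491952e-01  2.37709304e-04]
 [-2.39934120e-04  3.51193549e-05 -9.99999971e-01]]
```

View pics/w34.png

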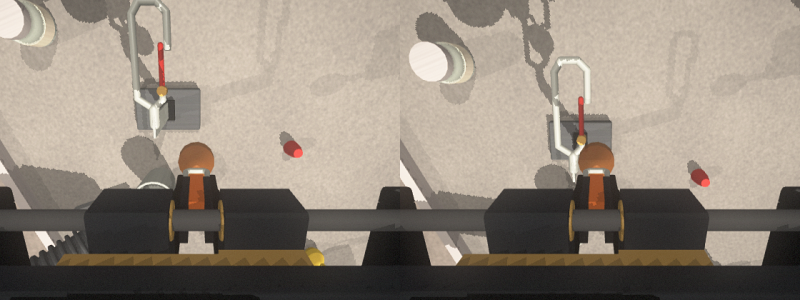

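Both pictures show the hook lying almost vertical, gate red and shut. The nose tip is at about w3 (168,48)/0.714 and w4 (588-400,101)/0.714, and the held sample hangs upright. I'll zoom in.

```bash
python3 - <<'E'
import pickle,cv2,numpy as np
out=[]
for n,x,y,w in(("w3",175,0,80),("w4",205,65,80),("w4",250,150,40)):
    p=pickle.load(open(n+".pkl","rb"))[0][y:y+150,x:x+w]
    q=cv2.resize(p,(w*4,600),interpolation=cv2.INTER_CUBIC)
    for k in range(0,w,10):cv2.putText(q,str(x+k),(k*4,10),0,.3,(0,0,255))
    for k in range(10,150,10):cv2.putText(q,str(y+k),(0,k*4+4),0,.3,(0,0,255))
    out.append(q)
cv2.imwrite("pics/c3.png",np.hstack(out))
E
```

```text
(no output)
```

View pics/c3.png

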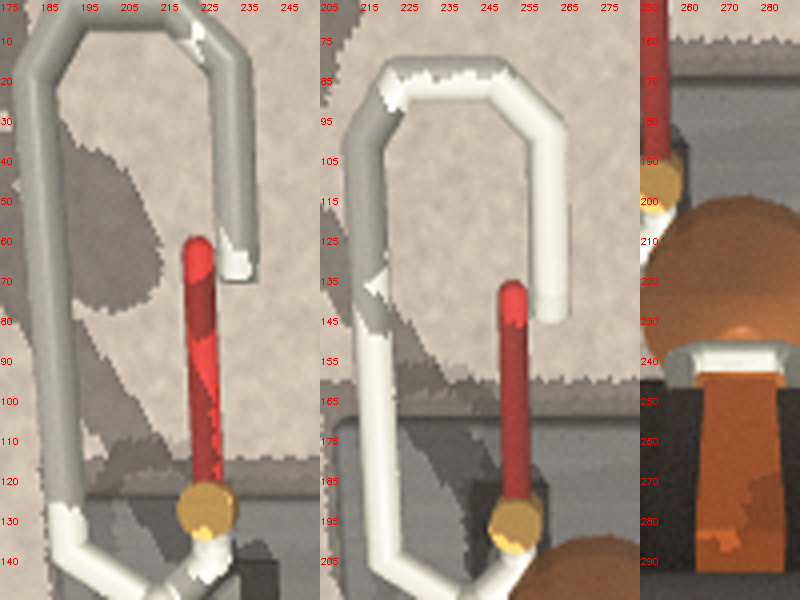

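Readings, in crop pixels:
- **w3 (left panel):** tip (237,280), nose bend (232,70), hinge (207,510), gate end (198,238).
- **w4 (middle panel):** tip (550,319), nose bend (546,135), hinge (516,524), gate end (513,282).
- **Held sample (right panel):** the eye's top bar runs level, from (665,360) to (812,360).

```bash
python3 - <<'E'
from h import *;import pickle
np.set_printoptions(precision=4,suppress=True)
A=pickle.load(open("w3.pkl","rb"))[2];B=pickle.load(open("w4.pkl","rb"))[2]
f=lambda u:np.array(u)/4-.5+np.array([.125*0+175,0])+.125*0
g=lambda u:(np.array(u)-[320,0])/4-.5+[205,65]
for n,a,b in[("tip",(237,280),(550,319)),("bend",(232,70),(546,135)),("hinge",(207,510),(516,524)),("gend",(198,238),(513,282)),("spine top",(40,90),(365,150)),("spine bot",(65,490),(382,505))]:
    X,e=tri([(A,f(a)),(B,g(b))]);print(n,X,np.abs(e).max(),atz(A,f(a),.15)[:2],atz(B,g(b),.15)[:2])
ang=lambda p,q:np.degrees(np.arctan2(*(p-q)[[0,1]]))
for I,h,L in((A,f,[((237,275),(232,70)),((207,500),(199,255)),((65,490),(40,90))]),(B,g,[((550,315),(546,135)),((516,500),(513,295)),((382,505),(365,150))])):
    print([float(ang(atz(I,h(p),.15),atz(I,h(q),.15))) for p,q in L])
# held eye top bar, in w4: ends
k=lambda u:(np.array(u)-[640,0])/4-.5+[250,150]
z=.238+.0145
E=[atz(B,k(u),z) for u in((665,358),(812,358))];print("eye bar",E,(E[0]+E[1])/2,ang(E[0],E[1]))
for z in (.249,.2525,.256): print(np.mean([atz(B,k(u),z) for u in((665,358),(812,358))],0))
E
```

```text
tip [ 0.5667 -0.2114  0.152 ] 0.17409818920205566 [ 0.567  -0.2116] [ 0.5667 -0.2112]
bend [ 0.5549 -0.2447  0.1509] 0.2910419339876853 [ 0.5547 -0.2449] [ 0.5551 -0.2447]
hinge [ 0.5879 -0.1741  0.1538] 0.013833068427686612 [ 0.5885 -0.174 ] [ 0.5885 -0.1732]
gend [ 0.5711 -0.2207  0.1515] 0.014372701316943903 [ 0.5712 -0.2209] [ 0.5712 -0.2206]
spine top [ 0.5894 -0.2541  0.1487] 0.30955141159790855 [ 0.589  -0.2537] [ 0.5895 -0.2541]
spine bot [ 0.6131 -0.1871  0.1523] 0.08042250762085246 [ 0.6136 -0.1872] [ 0.6138 -0.1866]
[20.306268463266285, 20.27322981999318, 20.32253346825951]
[19.05409370305744, 19.963879719843423, 19.832927527288014]
eye bar [array([ 0.5805, -0.1735,  0.2525]), array([ 0.5613, -0.1667,  0.2525])] [ 0.5709 -0.1701  0.2525] 109.70087265601008
[ 0.5714 -0.1687  0.249 ]
[ 0.5709 -0.1701  0.2525]
[ 0.5704 -0.1715  0.256 ]
```

The hook frame fits: tip (0.567, -0.211, 0.151), yaw -20°, and the hinge cross-checks to within 1 mm. The sample is held straight and lined up with the hook's x axis. Now I'll go to a standoff outside the gate.

Request:
play_rows(commands="-0.8 -0.5 0 0 0 0;-0.8 -0.5 0 0 0 0;0 0 0 0 0 0;0 0 -0.98 0 0 0;0 0 -0.98 0 0 0;0 0 -0.98 0 0 0;0 0 0 0 0 0;0 0 0 0 0 0;0 0 0 0 0 0;0 0 0 0 0 0")

```text
time_s: 8.1
tcp_pos: [0.5284, -0.1904, 0.1741]
ee_rot: [[-0.338, -0.941, 0.004], [-0.941, 0.338, -0.001], [-0.001, -0.004, -1.0]]
wrist_force: [0.1, 1.0, -1.2]
gripper_width: 0.116
gripper_force: 30.0
```

```bash
cat >st.py <<'E'
from station import r
import numpy as np
s=r.sense();t=np.radians(-20);R=np.array([[np.cos(t),np.sin(t)],[-np.sin(t),np.cos(t)]])
d=s["tcp_pos"][:2]-[.567,-.2113]
print(s["time_s"],"hook xy mm",(R@d*1e3).round(1),"eye z",s["tcp_pos"][2]-.022,"F hook",R@s["wrist_force"][:2],s["wrist_force"][2],s["ee_rot"][:2,1])
E
python3 st.py
```

```text
8.1 hook xy mm [-43.4   6.5] eye z 0.15205308643206436 F hook [-0.27026508  0.97619688] -1.1733660955236913 [-0.94107545  0.33817706]
```

Request:
play_rows(commands="0.32 -0.1 -0.05 0 0 0;0.313 -0.114 0 0 0 0;0.313 -0.114 0 0 0 0;0.09 -0.03 0 0 0 0;0 0 0 0 0 0;0 0 0 0 0 0;0 0 0 0 0 0")

```text
time_s: 8.8
tcp_pos: [0.5579, -0.2011, 0.1706]
ee_rot: [[-0.339, -0.941, -0.0], [-0.941, 0.339, 0.0], [0.0, 0.0, -1.0]]
wrist_force: [-0.1, -0.9, -0.8]
gripper_width: 0.111
gripper_force: 30.0
```

```bash
python3 st.py
```

```text
8.8 hook xy mm [-12.    6.5] eye z 0.14858011426183101 F hook [ 0.21182855 -0.88133263] -0.7941758672126316 [-0.94087282  0.33875972]
```

Advance in 2 mm rows, watching the force.

Request:
play_rows(commands="0.063 -0.008 0.02 0 0 0;0.063 -0.008 0.02 0 0 0;0.063 -0.023 0 0 0 0;0.063 -0.023 0 0 0 0;0 0 0 0 0 0;0 0 0 0 0 0")

```text
time_s: 9.4
tcp_pos: [0.5655, -0.2029, 0.1717]
ee_rot: [[-0.339, -0.941, -0.001], [-0.941, 0.339, 0.0], [0.0, 0.001, -1.0]]
wrist_force: [-0.4, 0.5, -0.5]
gripper_width: 0.109
gripper_force: 30.0
```

```bash
python3 st.py
```

```text
9.4 hook xy mm [-4.3  7.3] eye z 0.1496580289240621 F hook [-0.53594215  0.29792929] -0.487732829614071 [-0.94086459  0.33878175]
```

Request:
play_rows(commands="0.063 -0.023 0 0 0 0;0.063 -0.023 0 0 0 0;0.063 -0.023 0 0 0 0;0 0 0 0 0 0;0 0 0 0 0 0")

```text
time_s: 9.9
tcp_pos: [0.5712, -0.2051, 0.1717]
ee_rot: [[-0.339, -0.941, -0.001], [-0.941, 0.339, 0.0], [0.0, 0.001, -1.0]]
wrist_force: [-3.2, 1.6, 0.6]
gripper_width: 0.112
gripper_force: 30.0
```

```bash
python3 st.py
```

```text
9.9 hook xy mm [1.8 7.3] eye z 0.14972912743222344 F hook [-3.56572517  0.40430702] 0.5665439324618915 [-0.94086619  0.33877752]
```

Request:
play_rows(commands="0.063 -0.023 0 0 0 0;0.063 -0.023 0 0 0 0;0.063 -0.023 0 0 0 0;0 0 0 0 0 0;0 0 0 0 0 0")

```text
time_s: 10.4
tcp_pos: [0.5769, -0.2071, 0.1716]
ee_rot: [[-0.339, -0.941, -0.001], [-0.941, 0.339, 0.0], [0.0, 0.001, -1.0]]
wrist_force: [-4.3, 2.5, 0.6]
gripper_width: 0.113
gripper_force: 30.0
```

```bash
python3 st.py
```

```text
10.4 hook xy mm [7.8 7.4] eye z 0.1496260844217799 F hook [-4.87304386  0.87733908] 0.6261206977749407 [-0.94088779  0.33871712]
```

Request:
play_rows(commands="0.063 -0.023 0 0 0 0;0.063 -0.023 0 0 0 0;0.047 -0.017 0 0 0 0;0 0 0 0 0 0;0 0 0 0 0 0")

```text
time_s: 10.9
tcp_pos: [0.5813, -0.2086, 0.1715]
ee_rot: [[-0.339, -0.941, -0.003], [-0.941, 0.339, 0.001], [0.0, 0.003, -1.0]]
wrist_force: [-5.4, 3.1, 1.7]
gripper_width: 0.115
gripper_force: 30.0
```

```bash
python3 st.py;python3 look.py w5|head -1; python3 - <<'E'
import pickle,cv2,numpy as np
p=pickle.load(open("w5.pkl","rb"))[0]
cv2.imwrite("pics/w5c.png",cv2.resize(p[100:260,180:360],(675,600),interpolation=cv2.INTER_CUBIC))
E
```

```text
10.9 hook xy mm [12.5  7.4] eye z 0.1494591753614055 F hook [-6.13181765  1.09167068] 1.7456043078538932 [-0.94084077  0.33883734]
10.9 [ 0.58128883 -0.2086268   0.17145918] [-4.76830164e+00  2.36095555e+01 -4.72329241e+00 -4.57554975e-02
```

View pics/w5c.png

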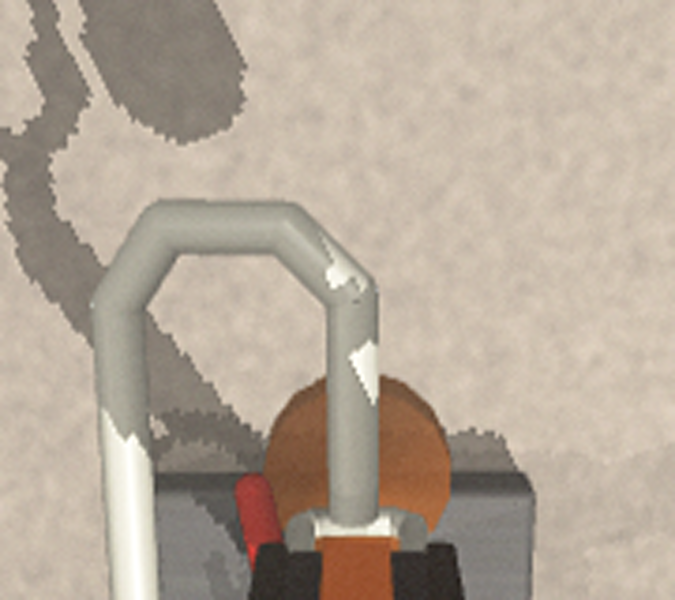

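The gate is open to its stop. The eye's leading leg (crop x≈303) is inside the nose bar (330–380) and the trailing leg (412) is outside it. I'll slide along -y.

Request:
play_rows(commands="-0.034 -0.094 0 0 0 0;-0.034 -0.094 0 0 0 0;-0.034 -0.094 0 0 0 0;-0.034 -0.094 0 0 0 0;0 0 0 0 0 0;0 0 0 0 0 0")

```text
time_s: 11.55
tcp_pos: [0.5767, -0.2212, 0.1712]
ee_rot: [[-0.339, -0.941, -0.004], [-0.941, 0.339, -0.001], [0.002, 0.003, -1.0]]
wrist_force: [-5.2, -0.7, -0.9]
gripper_width: 0.113
gripper_force: 30.0
```

```bash
python3 st.py
```

```text
11.55 hook xy mm [12.5 -6. ] eye z 0.1491500200542009 F hook [-4.68048219 -2.40739576] -0.933595607748272 [-0.94073714  0.33911988]
```

Request:
play_rows(commands="-0.034 -0.094 0 0 0 0;-0.034 -0.094 0 0 0 0;-0.034 -0.094 0 0 0 0;0 0 0 0 0 0;0 0 0 0 0 0")

```text
time_s: 12.05
tcp_pos: [0.5747, -0.2293, 0.1716]
ee_rot: [[-0.339, -0.941, -0.001], [-0.941, 0.339, -0.001], [0.001, 0.001, -1.0]]
wrist_force: [-5.5, -0.7, -2.8]
gripper_width: 0.114
gripper_force: 30.0
```

```bash
python3 st.py
```

```text
12.05 hook xy mm [ 13.4 -14.2] eye z 0.14956203613864952 F hook [-4.94444533 -2.57531749] -2.795110626471831 [-0.94086902  0.3387687 ]
```

Request:
play_rows(commands="-0.034 -0.094 0 0 0 0;-0.034 -0.094 0 0 0 0;-0.025 -0.06 0 0 0 0;0 0 0 0 0 0;-0.082 0.03 0 0 0 0;-0.082 0.03 0 0 0 0;-0.082 0.03 0 0 0 0;-0.082 0.03 0 0 0 0;-0.082 0.03 0 0 0 0;0 0 0 0 0 0;0 0 0 0 0 0")

```text
time_s: 13.15
tcp_pos: [0.5608, -0.2318, 0.1724]
ee_rot: [[-0.338, -0.941, 0.002], [-0.941, 0.338, -0.0], [-0.0, -0.002, -1.0]]
wrist_force: [-0.7, 0.2, -0.8]
gripper_width: 0.111
gripper_force: 30.0
```

```bash
python3 st.py;python3 look.py w6|head -1; python3 - <<'E'
import pickle,cv2,numpy as np
from station import cams
p=pickle.load(open("w6.pkl","rb"))[0]
a=cv2.resize(p[120:280,180:320],(525,600),interpolation=cv2.INTER_CUBIC)
s=cams.capture("scene")[0][170:266,165:209]
cv2.imwrite("pics/w6c.png",np.hstack([a,cv2.resize(s,(275,600),interpolation=cv2.INTER_CUBIC)]))
E
```

```text
13.15 hook xy mm [  1.1 -21.4] eye z 0.15035091474773526 F hook [-0.7120749   0.00505742] -0.821975965638102 [-0.94097664  0.33846639]
13.15 [ 0.5607516  -0.23182967  0.17235091] [-7.18427247e+00  2.24318692e+01 -6.48952776e+00  1.74260815e-02
```

View pics/w6c.png

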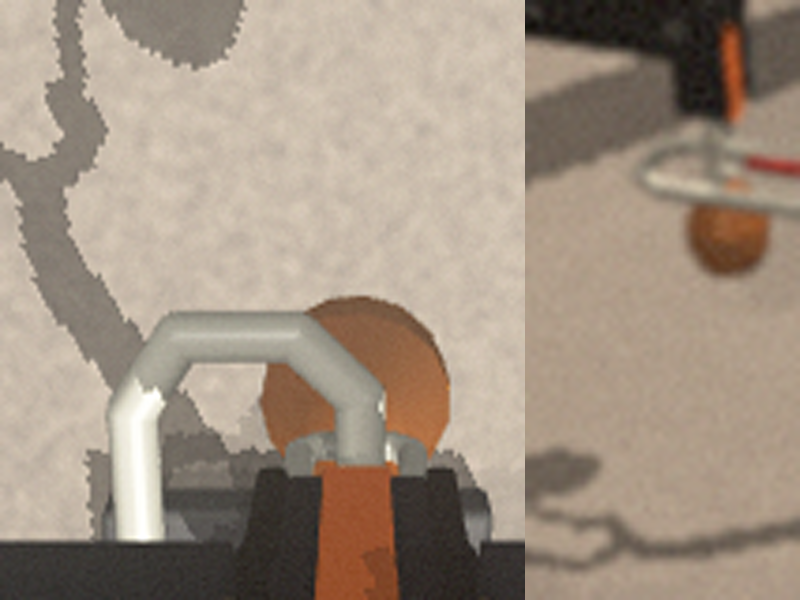

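The nose bar (crop x≈360) now runs through the eye, with a leg either side (300 and 410), and the scene view shows the red gate shut behind it. I'll lower the eye onto the bar.

Request:
play_rows(commands="0 0 -0.07 0 0 0;0 0 -0.07 0 0 0;0 0 -0.07 0 0 0;0 0 0 0 0 0;0 0 0 0 0 0")

```text
time_s: 13.75
tcp_pos: [0.5601, -0.2317, 0.1654]
ee_rot: [[-0.339, -0.941, -0.0], [-0.941, 0.339, -0.0], [0.0, 0.0, -1.0]]
wrist_force: [0.7, 0.1, -1.2]
gripper_width: 0.111
gripper_force: 30.0
```

```bash
python3 st.py
```

```text
13.75 hook xy mm [  0.5 -21.6] eye z 0.14338988661308463 F hook [0.63176672 0.28688446] -1.1910952540408744 [-0.94091353  0.33864682]
```

Request:
play_rows(commands="0 0 -0.03 0 0 0;0 0 -0.03 0 0 0;0 0 0 0 0 0;0 0 0 0 0 0")

```text
time_s: 14.15
tcp_pos: [0.5601, -0.2317, 0.1638]
ee_rot: [[-0.339, -0.941, 0.0], [-0.941, 0.339, -0.0], [-0.0, -0.0, -1.0]]
wrist_force: [-0.3, 0.3, -0.2]
gripper_width: 0.113
gripper_force: 30.0
```

```bash
python3 st.py
```

```text
14.15 hook xy mm [  0.5 -21.5] eye z 0.14180840135068148 F hook [-0.36222569  0.2126453 ] -0.23244248799844647 [-0.94092481  0.33861555]
```

Request:
play_rows(commands="0 0 -0.02 0 0 0;0 0 0 0 0 0;0 0 0 0 0 0;0 0 0 0 0 0")

```text
time_s: 14.55
tcp_pos: [0.5602, -0.2318, 0.1635]
ee_rot: [[-0.339, -0.941, 0.0], [-0.941, 0.339, -0.0], [0.0, -0.0, -1.0]]
wrist_force: [0.8, 0.1, 0.7]
gripper_width: 0.114
gripper_force: 30.0
```

```bash
python3 st.py
```

```text
14.55 hook xy mm [  0.6 -21.6] eye z 0.14146264089933436 F hook [0.74469758 0.34108769] 0.7191679031691511 [-0.94093236  0.33859423]
```

Request:
play_rows(commands="0 0 -0.02 0 0 0;0 0 0 0 0 0;0 0 0 0 0 0;0 0 0 0 0 0")

```text
time_s: 14.95
tcp_pos: [0.5604, -0.2319, 0.1632]
ee_rot: [[-0.338, -0.941, 0.001], [-0.941, 0.338, -0.0], [0.0, -0.001, -1.0]]
wrist_force: [0.4, 0.7, 4.9]
gripper_width: 0.116
gripper_force: 30.0
```

```bash
python3 st.py
```

```text
14.95 hook xy mm [  0.9 -21.6] eye z 0.14118147866911998 F hook [0.09698418 0.76984569] 4.908904422744793 [-0.94098703  0.3384408 ]
```

It's resting on the bar. Ease up slightly, then open.

Request:
play_rows(commands="0 0 0.015 0 0 0;0 0 0 0 0 0;0 0 0 0 0 0")

```text
time_s: 15.25
tcp_pos: [0.5602, -0.2318, 0.1632]
ee_rot: [[-0.339, -0.941, 0.0], [-0.941, 0.339, -0.0], [0.0, -0.0, -1.0]]
wrist_force: [-0.2, 0.9, 4.0]
gripper_width: 0.116
gripper_force: 30.0
```

Request:
play_rows(commands="0 0 0 0 0 0;0 0 0 0 0 0;0 0 0 0 0 0;0 0 0 0 0 0;0 0 0 0 0 0;0 0 0 0 0 0;0 0 0 0 0 0;0 0 0 0 0 0", grip=40)

```text
time_s: 16.05
tcp_pos: [0.5601, -0.2317, 0.163]
ee_rot: [[-0.339, -0.941, -0.0], [-0.941, 0.339, 0.0], [-0.0, 0.0, -1.0]]
wrist_force: [0.5, 0.7, -0.3]
gripper_width: 0.455
gripper_force: 0.0
```

Request:
play_rows(commands="0 0 0.3 0 0 0;0 0 0.6 0 0 0;0 0 0.9 0 0 0;0 0 0.9 0 0 0;0 0 0.9 0 0 0;0 0.9 0.9 0 0 0;0 0.9 0 0 0 0;0 0 0 0 0 0;0 0 0 0 0 0;0 0 0 0 0 0;0 0 0 0 0 0;0 0 0 0 0 0;0 0 0 0 0 0;0 0 0 0 0 0;0 0 0 0 0 0")

```text
time_s: 17.55
tcp_pos: [0.5601, -0.1779, 0.2979]
ee_rot: [[-0.339, -0.941, -0.0], [-0.941, 0.339, -0.0], [0.0, 0.0, -1.0]]
wrist_force: [-0.1, -0.3, 0.5]
gripper_width: 0.46
gripper_force: 0.0
```

```bash
python3 look.py w7|head -1; python3 - <<'E'
import pickle,cv2,numpy as np
from station import cams
p=pickle.load(open("w7.pkl","rb"))[0]
a=cv2.resize(p[:,130:410],(400,600),interpolation=cv2.INTER_AREA)
f=cams.capture("scene")[0];s=f[165:261,165:229];t=f[165:261,320:420]
cv2.imwrite("pics/w7c.png",np.hstack([a,cv2.resize(s,(400,600),interpolation=cv2.INTER_CUBIC)]))
E
```

```text
17.55 [ 0.56009378 -0.17788612  0.29791579] [-1.83978352e+00  1.59900226e+01  2.37747791e+00  2.45192735e-03
```

View pics/w7c.png

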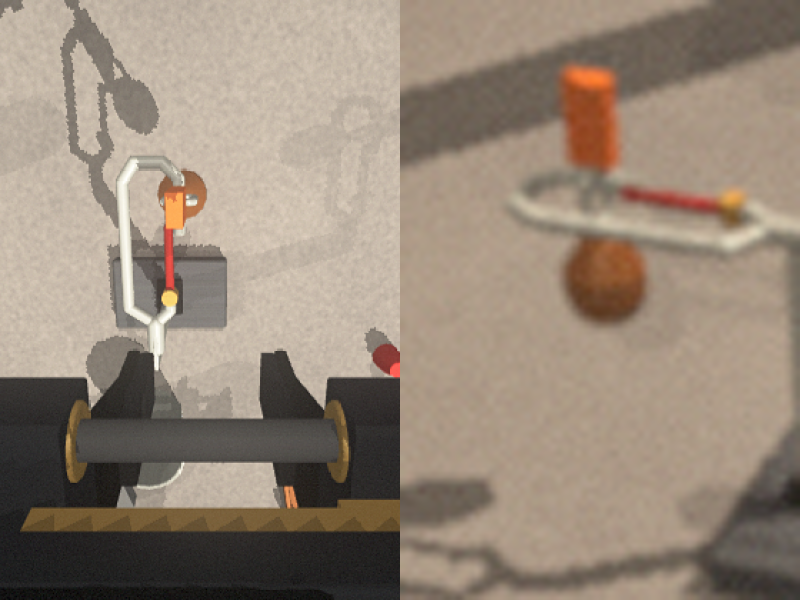

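The sample hangs by its eye on the nose bar: wrist crop tag at (175,208), gate shut down to the hinge at (170,298), robot clear. I'll give it a short time to settle, then hand in.

Request:
play_rows(commands="0 0 0 0 0 0;0 0 0 0 0 0;0 0 0 0 0 0;0 0 0 0 0 0;0 0 0 0 0 0;0 0 0 0 0 0;0 0 0 0 0 0;0 0 0 0 0 0;0 0 0 0 0 0;0 0 0 0 0 0;0 0 0 0 0 0;0 0 0 0 0 0;0 0 0 0 0 0;0 0 0 0 0 0;0 0 0 0 0 0")

```text
time_s: 19.15
tcp_pos: [0.5601, -0.1777, 0.298]
ee_rot: [[-0.339, -0.941, 0.0], [-0.941, 0.339, -0.0], [0.0, -0.0, -1.0]]
wrist_force: [0.2, 0.3, 0.8]
gripper_width: 0.463
gripper_force: 0.0
```

```bash
python3 -c "
from station import r
print(r.finish_job())"
```

```text
the job is handed in; nothing more can be done
None
```

The job is handed in at about 19 s: the amber sample hangs by its eye on the nose bar, about 21 mm behind the tip, with the gate shut, the gripper clear, and readings on the hook no higher than about 6 N.

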